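# Shut down the anaesthetic corner

## Task

The last patient is done: shut down this anaesthetic corner. First turn the purple vaporizer dial fully off (clockwise from above, to its stop); only then shut the oxygen by turning the green star knob under the shelf to its stop (clockwise as seen from below). Put every face mask standing on the counter into the grey wash tub, at any point in the job, and leave the bottles, jar, tape and carton where they stand.

Things in the scene. Friction and masses are not known exactly. Their poses are not given: they have to be found in the camera images.
- shelf: aluminium riser shelf on two rear posts, board 160 (x) by 340 (y) by 12 mm, underside 205 mm above the counter; a flow tube and stock stand on its rear half, up to 346 mm above the counter and at least 90 mm behind the front edge. Origin on the counter under the board's centre; its -x is the front edge (80 mm from the origin), facing the robot; fixed
- valve_axis (a point): axis of the oxygen knob at mid-height of its lobes, 167 mm above the counter, 14 mm behind the shelf's front edge; axes as the shelf's, does not turn. The knob: green star, hub 32 mm across, five lobes 72 deg apart (one white) reaching 42 mm from the axis, each 11 wide, 18 tall; they stick out up to 28 mm past the edge, to be pinched or pushed from above. 26 mm valve body above the hub
- valve (a joint): oxygen knob under the shelf, rad: 0 = closed, at its stop; grows to 4.2 as it opens. It closes clockwise seen looking up from below, that is ANTICLOCKWISE SEEN FROM ABOVE. Closed, the white lobe points to the shelf's -x; at value v it points v rad clockwise from there (seen from above). About 0.06 N m of friction; stays where left
- machine: table-top anaesthetic machine: steel base plate 240 (x) by 260 (y) mm, white vaporizer in front, back bar and column (to 234 mm), clear absorber canister and dial gauge beside it. Origin under the base plate's centre, -x is its front; fixed
- dial_axis (a point): centre of the vaporizer dial, on its upright axis at mid-height of the dial, 219 mm above the counter; axes as the machine's, does not turn
- dial (a joint): dial on top of the vaporizer: purple upright ribbed cylinder, 52 mm across (54 over its thin ribs), 30 mm tall, white pointer line on top. Rad: 0 = off, at its stop (pointer to the machine's -x, over a red index); grows to 4.5 as it is turned up. It is turned off CLOCKWISE SEEN FROM ABOVE. About 0.06 N m of friction; stays where left
- tub: grey open wash tub, 260 (x) by 200 (y) by 75 mm tall, walls and floor 4 to 5 mm; origin under the centre of its floor; fixed
- mask_small_a: small face mask, loose, standing mouth down: clear cone with a black rubber rim 54 mm across, tapering to 30 mm at 38 mm height, then an upright blue tube port 22 mm across and 28 mm long on top (whole mask 66 mm tall). Origin at the centre of its mouth, z along the port. It may be absent (None from the start)
- mask_small_b: small face mask, loose, standing mouth down: clear cone with a black rubber rim 54 mm across, tapering to 30 mm at 38 mm height, then an upright blue tube port 22 mm across and 28 mm long on top (whole mask 66 mm tall). Origin at the centre of its mouth, z along the port. It may be absent (None from the start)
- mask_medium_a: medium face mask, loose, standing mouth down: clear cone with a black rubber rim 66 mm across, tapering to 30 mm at 46 mm height, then an upright yellow tube port 22 mm across and 28 mm long on top (whole mask 74 mm tall). Origin at the centre of its mouth, z along the port. It may be absent (None from the start)
- mask_medium_b: medium face mask, loose, standing mouth down: clear cone with a black rubber rim 66 mm across, tapering to 30 mm at 46 mm height, then an upright yellow tube port 22 mm across and 28 mm long on top (whole mask 74 mm tall). Origin at the centre of its mouth, z along the port. It may be absent (None from the start)
- mask_large: large face mask, loose, standing mouth down: clear cone with a black rubber rim 76 mm across, tapering to 30 mm at 54 mm height, then an upright red tube port 22 mm across and 28 mm long on top (whole mask 82 mm tall). Origin at the centre of its mouth, z along the port. It may be absent (None from the start)
- pill_bottle: bystander, to be left alone: white pill jar, 42 mm across, 75 tall; origin at the centre of its underside
- amber_bottle: bystander, to be left alone: amber bottle with black cap, 42 mm across, 85 tall; origin at the centre of its underside
- ointment_jar: bystander, to be left alone: low jar with orange lid, 46 mm across, 40 tall; origin at the centre of its underside
- tape_roll: bystander, to be left alone: white roll of tape lying flat, 56 mm across, 25 tall; origin at the centre of its underside
- syringe_carton: bystander, to be left alone: paper carton 50 x 80 x 40 tall; origin at the centre of its underside
- rinse_bottle: bystander, to be left alone: white bottle with blue cap, 60 mm across, 130 tall; origin at the centre of its underside
Not all that is in view belongs to the job. What is shaped like the mask_small_b but pink is not meant.

How it is judged (in metres and radians):
On the way, in this order (a step that is already met when the one before it is completed fails the run):
1. the vaporizer dial is turned off, while the oxygen is still open (value of joint dial below 0.1 rad and value of joint valve above 0.5 rad), for 0.2 s.
2. then the oxygen knob under the shelf is closed (value of joint each of valve, dial below 0.1 rad), for 0.2 s.
At the end, for the whole second after the job is handed in: Dial within 0.1 rad of off, oxygen knob within 0.1 rad of closed, and every mask present lies at rest inside the tub (mouth centre between the walls and below 70 mm over the tub's underside), in any attitude (all of step 2 and x of mask_small_a in the frame of tub between -0.125 and 0.125 m and y of mask_small_a in the frame of tub between -0.095 and 0.095 m and z of each of mask_small_a, mask_small_b, mask_medium_a, mask_medium_b, mask_large in the frame of tub below 0.07 m and linear speed of each of mask_small_a, mask_small_b, mask_medium_a, mask_medium_b, mask_large below 0.05 m/s and x of mask_small_b in the frame of tub between -0.125 and 0.125 m and y of mask_small_b in the frame of tub between -0.095 and 0.095 m and x of mask_medium_a in the frame of tub between -0.125 and 0.125 m and y of mask_medium_a in the frame of tub between -0.095 and 0.095 m and x of mask_medium_b in the frame of tub between -0.125 and 0.125 m and y of mask_medium_b in the frame of tub between -0.095 and 0.095 m and x of mask_large in the frame of tub between -0.125 and 0.125 m and y of mask_large in the frame of tub between -0.095 and 0.095 m); the robot touches nothing.
It fails at once if a bystander is shoved more than 5 cm or tipped over (distance of any of pill_bottle, amber_bottle, ointment_jar, tape_roll, syringe_carton, rinse_bottle from where it was at the start of the episode above 0.05 m or angle between any of pill_bottle, amber_bottle, ointment_jar, tape_roll, syringe_carton, rinse_bottle's own z axis and vertical above 0.7 rad).
Of mask_small_a, mask_small_b, mask_medium_a, mask_medium_b, mask_large only 2 to 4 are there at a start; the rules pass over those that are not, and their reading is None.
At some moment in a run one of mask_small_a, mask_small_b, mask_medium_a, mask_medium_b, mask_large may be knocked a few centimetres aside while the robot is not near it.
Once in a run the grip may slacken for a moment while it holds something.
It also fails if it takes over 210 s, if anything falls off the work surface, if the arm or the gripper's body presses on something with over 40 N, if the wrist force passes 120 N, or if a joint passes its speed limit or range.

## Robot

A 6-joint arm with a two-finger parallel gripper is mounted at the origin on the work surface. World frame = base frame: x ahead of the robot, y to its left, z up, the work surface at z = 0. Lengths are in mm, angles in rad, forces in N, time in s.
With the tool pointing down it reaches from about 200 to 875 mm from the base axis. Payload 3.4 kg.
Tool frame: the origin (TCP) lies between the finger pads; the fingertips stand 8 mm ahead of it and the grasp point (between the pads) lies 11 mm behind it; z points along the fingers, y is the line along which they close (so a half turn about z gives the same grasp; the last joint's range is limited). The gripper opens to 94 mm and grips with 3 to 60 N. Pads are 16 mm wide; open, the fingers measure 119 mm over their backs; the gripper's body (75 mm by 177 mm) begins 78 mm behind the grasp point.
Start: joints at [-1.35, 0.276, 1.505, -0, 1.361, -0.121], TCP at [192.732, -541.776, 190.793] pointing down, gripper open.
Joint ranges: [-2.89, 2.89], [-0.75, 2.08], [0.22, 2.7], [-1.18, 4.32], [0.11, 2.71], [-2.7, 2.7]. Speed limits (rad/s): [2.57, 2.57, 3.14, 3.14, 3.14, 3.14].

## Interface

Orientations are given as a 3x3 rotation matrix whose columns are the frame's x, y, z axes.
In Python, from cell import bot, imaging gives the robot as it stands.
- The arm moves only by the tool servo_tool, never from a script. Its argument "targets" is a list of rows, each a list of 3 entries, a list of its own where there are three numbers: the closure, from 0 (fully open) to 1 (shut), then the shift along the world's x, y, z as a fraction of full scale, then the turn about the world's z as a fraction of full scale. A call has 1 to 5 rows; each row shifts and turns the commanded pose from where the row before left it; what a row does not reach is not made up. Full scale, the value 1, is 0.1 m for a shift and 0.5 rad for a turn. A row lasts 1/8 s, in which the tool goes at most 62.5 mm and 10.7 degrees, less where a joint would pass 70% of its speed; a pose out of reach is approached as far as the arm can. A call with a number of a shift or a turn outside -1 to 1 is refused whole. A call with a gripper value outside its range is refused whole. The fingers move at their own pace and stop on an object; the grip force is fixed at half the most. Time passes only in rows, so rows that do not move let the fingers close. It gives the time, the measured TCP pose, the force, the opening and the grip force at its end, in the units of the state.
- bot.state(): the state, without advancing time (a new reading comes with each control period).
- imaging.get_image(name): name is "side" or "top"; returns (picture, depth): 400x640x3 uint8, blue, green, red; 400x640 float32, mm along the optical axis (not along the pixel's ray), 0 where there is no reading.
- imaging.camera_params(name): a dict with "fovy" (degrees; the focal length in pixels is half the picture's height over the tangent of half this angle, whatever the lens; pixels are square), "cx", "cy" (the principal point, pixels), "world_to_cam" (4x4, takes a point from world to camera coordinates). Camera axes: x right, y up, looking along -z (the intrinsics and any distortion apply to the point x, -y, -z); pixel columns grow to the right and rows downward; lengths in mm; the calibration is good to about 2 mm. A picture is of the moment at which its call begins. camera_params takes no time and is no camera call.
- bot.job_done(): hands the job in; it is judged then, once.
The state is a dict: "clock": time; "joints": joint angles; "joint_vel": joint speeds; "tau": joint torques, N m; "tcp_pos": TCP position; "tcp_rot": TCP orientation; "force": force on the tool from outside, world axes, zero at the start; "wrist_torque": the same for the moment, N m; "width": opening from 0.0 (shut) to 1.0 (fully open); "grip_force": force on a finger pad.
Only numpy, scipy, OpenCV 4.12 (cv2) and the standard library are available. Lean on these libraries where they do the work, as an engineer would, in place of code of your own. Each camera call takes 0.05 s, during which the arm holds its last target. There are 200 camera calls.

## Working session

There is one attempt and no reset: what is moved stays moved. The work goes in short steps, Python scripts to look and compute and a tool call to move; the robot and the scene stay as the last step left them, time stands still between calls to the robot, and variables do not carry over. Pictures are saved under pics/ and viewed, at most 14 in all, crops included, and the job is handed in when it is done.

Besides the shell and the picture viewer there is one more tool, called after "Request:" as name(argument=value, ...) on one line, values as JSON. servo_tool: Moves the arm, as the interface text tells. Its arguments: {"type":"object","properties":{"targets":{"type":"array","items":{"type":"array"}}},"required":["targets"]}

```bash
mkdir -p pics; ls; cat > h.py <<'E'
import numpy as np, cv2
from cell import bot, imaging
def cam(n):
    p=imaging.camera_params(n); f=200/np.tan(np.radians(p['fovy'])/2)
    return p,f,np.array(p['world_to_cam'])
def pts(n,depth):
    p,f,M=cam(n); v,u=np.mgrid[0:400,0:640]
    X=np.stack([(u-p['cx'])/f*depth,-(v-p['cy'])/f*depth,-depth,np.ones_like(depth)],-1)
    return (X@np.linalg.inv(M).T)[...,:3]
def proj(n,P):
    p,f,M=cam(n); c=M@np.append(P,1); return p['cx']+f*c[0]/-c[2], p['cy']-f*c[1]/-c[2]
def ray(n,u,v,z):
    p,f,M=cam(n); I=np.linalg.inv(M); d=I[:3,:3]@np.array([(u-p['cx'])/f,-(v-p['cy'])/f,-1]); o=I[:3,3]
    return o+d*(z-o[2])/d[2]
E
python3 - <<'E'
from h import *
for n in('top','side'):
    im,d=imaging.get_image(n); cv2.imwrite(f'pics/{n}0.png',im); np.savez(f'{n}0.npz',im=im,d=d)
    p=imaging.camera_params(n); print({k:np.round(v,3) if k!='world_to_cam' else np.round(v,3).tolist() for k,v in p.items()})
    print(np.round(np.linalg.inv(np.array(p['world_to_cam']))[:3,3]))
s=bot.state(); print(s['clock'],s['tcp_pos'],np.round(s['tcp_rot'],3),s['width'])
E
```

```text
pics
{'fovy': np.float64(46.227), 'cx': np.float64(320.731), 'cy': np.float64(206.349), 'world_to_cam': [[-0.018, -1.0, 0.002, 22.093], [0.997, -0.018, 0.075, -510.592], [-0.075, 0.003, 0.997, -1453.965], [0.0, 0.0, 0.0, 1.0]]}
[ 401.   17. 1488.]
{'fovy': np.float64(57.958), 'cx': np.float64(314.483), 'cy': np.float64(205.053), 'world_to_cam': [[-0.989, -0.145, 0.018, 468.483], [0.118, -0.716, 0.689, -179.726], [-0.087, 0.683, 0.725, -1207.481], [0.0, 0.0, 0.0, 1.0]]}
[379. 764. 991.]
0.1 [ 192.60703309 -541.23235284  189.99843993] [[ 0.942  0.335 -0.   ]
 [ 0.335 -0.942  0.002]
 [ 0.    -0.002 -1.   ]] 0.9999689617173954
```

View pics/top0.png

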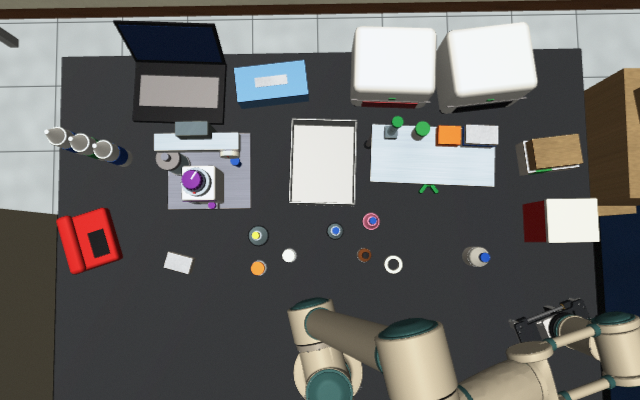

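View pics/side0.png

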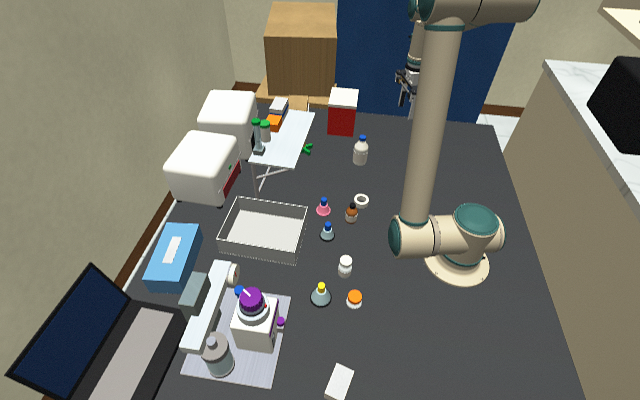

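Top view: blue-port mask at (335,231), yellow-port mask at (258,236), pink decoy at (371,221), dial at (192,181), green lobes peeking out at (429,188), tub at (323,161). The side view agrees, with no red-port mask visible.

```bash
python3 - <<'E'
from h import *
for n in('top','side'):
    z=np.load(n+'0.npz'); im,d=z['im'],z['d']; P=pts(n,d); hsv=cv2.cvtColor(im,cv2.COLOR_BGR2HSV)
    print(n)
    for nm,lo,hi in(('yellow',(22,120,100),(35,255,255)),('blue',(105,150,80),(120,255,255)),('purple',(135,120,60),(150,255,255)),('green',(50,150,40),(75,255,255)),('red',(0,150,80),(6,255,255)),('orange',(8,150,120),(20,255,255))):
        m=cv2.inRange(hsv,lo,hi); k,l,st,c=cv2.connectedComponentsWithStats(m)
        for i in range(1,k):
            if 8<=st[i,4]<900:
                q=P[(l==i)&(d>0)]; print(nm,st[i],np.round(c[i],1),'med',np.round(np.median(q,0)),'zmax',round(q[:,2].max()))
z=np.load('top0.npz'); im,d=z['im'],z['d'];P=pts('top',d)
def box(nm,m):
    q=P[m][:,:2].astype(np.float32); print(nm,m.sum(),cv2.minAreaRect(q), np.round(q.min(0)),np.round(q.max(0)))
Z=P[...,2]; X=P[...,0];Y=P[...,1]
v,u=np.mgrid[0:400,0:640]
sh=(abs(Z-217)<6)&(u>360)&(u<505)&(v>115)&(v<195); box('shelf',sh)
tb=(abs(Z-75)<6)&(u>280)&(u<365)&(v>110)&(v<210); box('tub',tb)
mb=(abs(Z-5)<9)&(Z>2)&(u>160)&(u<255)&(v>125)&(v<215); box('base',mb)
dl=(abs(Z-234)<5)&(u>175)&(u<210)&(v>160)&(v<205); box('dialtop',dl)
cr=lambda s,a,k:cv2.resize(im[s],None,fx=k,fy=k,interpolation=cv2.INTER_CUBIC)
a=cr(np.s_[155:215,160:255],0,6)[:,:400]; b=cr(np.s_[165:225,395:465],0,6)[:,:400]
cv2.imwrite('pics/c0.png',np.hstack([a,b]))
E
```

```text
top
yellow [252 232   8   7  40] [255.5 234.8] med [424. 211.  74.] zmax 79
blue [463 137   1   8   8] [463.  140.5] med [ 663. -369.  255.] zmax 258
blue [231 158   9   7  48] [235.  161.2] med [647. 270.  89.] zmax 96
blue [370 218   6   6  30] [372.4 220.4] med [ 463. -142.   66.] zmax 75
blue [333 227   6   7  30] [335.4 230.2] med [435. -30.  67.] zmax 74
blue [480 253  10   9  74] [484.6 257. ] med [ 348. -457.  130.] zmax 137
purple [182 170  19  20 262] [190.9 179.7] med [572. 363. 234.] zmax 239
purple [208 203   8   6  36] [211.8 205.2] med [516. 339.  88.] zmax 93
green [392 116  11  12  99] [396.9 121.4] med [ 695. -179.  346.] zmax 352
green [416 122  14  14 155] [422.2 128.2] med [ 690. -253.  289.] zmax 295
green [ 90 154   7   4  15] [ 93.  155.6] med [673. 701.  85.] zmax 101
green [536 169  15   4  31] [542.5 170.5] med [ 607. -674.   59.] zmax 68
green [419 185  19   9  81] [428.2 188.3] med [ 545. -288.  175.] zmax 184
orange [438 125  23  20 427] [449.  134.4] med [ 680. -334.  252.] zmax 261
orange [359 249   9  10  33] [361.7 252.6] med [ 367. -106.   61.] zmax
[... 944 characters left out ...]
0.] zmax 255
orange [347 207  10   8  59] [351.2 210.9] med [ 360. -105.   59.] zmax 71
orange [348 289  14  15 163] [354.4 296.1] med [324. 213.  39.] zmax 43
shelf 5517 ((631.530029296875, -295.7998352050781), (341.6572570800781, 161.01309204101562), 86.42546844482422) [ 543. -466.] [ 722. -122.]
tub 424 ((646.1712646484375, 5.458770751953125), (200.18617248535156, 261.4007568359375), 87.44475555419922) [ 512. -100.] [780. 109.]
base 482 ((635.817626953125, 373.2164306640625), (301.0069580078125, 284.3005065917969), 89.09432220458984) [492. 223.] [780. 522.]
dialtop 281 ((574.9366455078125, 363.09326171875), (51.095924377441406, 50.63996505737305), 76.5281753540039) [548. 338.] [600. 390.]
```

View pics/c0.png

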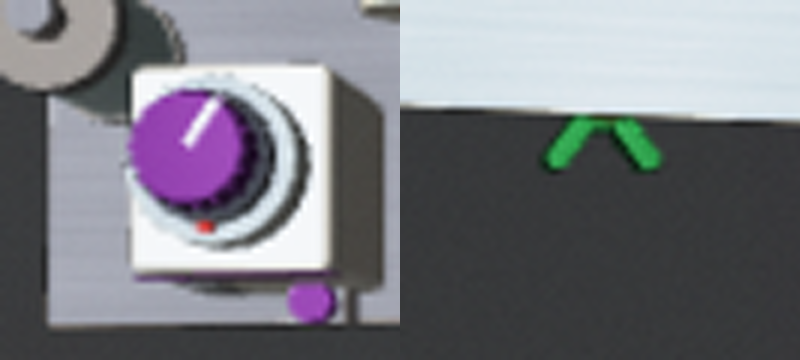

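Dial pointer aims up-right (about 148° clockwise still to turn). Two green lobes sit at ±36° from the shelf front, so the white lobe is hidden under the shelf, at 108° or 180° open.

```bash
python3 - <<'E'
from h import *
z=np.load('top0.npz'); d=z['d'];P=pts('top',d); s=np.load('side0.npz'); S=pts('side',s['d'])
for n,Q in(('top',P),('side',S)):
    A=Q.reshape(-1,3)
    for nm,c,zz,r in(('dial',(574,365),234,40),('yel',(424,213),74,18),('blue',(435,-28),66,18)):
        m=(np.hypot(A[:,0]-c[0],A[:,1]-c[1])<r)&(abs(A[:,2]-zz)<3.5); q=A[m][:,:2]
        print(n,nm,m.sum(),np.round(q.mean(0),1),np.round((q.min(0)+q.max(0))/2,1),np.ptp(q,0).round())
A=np.vstack([P.reshape(-1,3),S.reshape(-1,3)])
r=np.hypot(A[:,0]-574,A[:,1]-364); a=np.degrees(np.arctan2(A[:,1]-364,A[:,0]-574))%360
for t in range(0,360,30): 
    w=abs((a-t+180)%360-180)<15
    print(t,[int(A[w&(r>=lo)&(r<hi)][:,2].max(initial=0)) for lo,hi in((32,45),(45,60),(60,80),(80,110))])
for uv in((420.8,191.7),(436.7,191.7),(428.5,185)): print(np.round(ray('top',*uv,176)))
# things under shelf / elsewhere with height 30..100 on table
m=(abs(S[...,2]-55)<30)&(S[...,0]>480)&(S[...,1]<-110)&(S[...,1]>-480); print(m.sum(), np.round(S[m][::40]))
E
```

```text
top dial 233 [575.  362.4] [574.8 363.4] [50. 52.]
top yel 28 [423.2 213.3] [423.8 212.5] [18. 18.]
top blue 28 [434.7 -29.2] [434.6 -29. ] [18. 18.]
side dial 344 [575.  365.8] [575.7 364.2] [52. 52.]
side yel 38 [424.1 214.9] [424.4 215.6] [18. 21.]
side blue 25 [434.6 -26.8] [434.6 -26.3] [18. 23.]
0 [195, 162, 31, 189]
30 [200, 165, 160, 189]
60 [203, 165, 160, 177]
90 [204, 159, 27, 33]
120 [202, 165, 160, 34]
150 [196, 165, 162, 26]
180 [202, 161, 87, 7]
210 [199, 162, 164, 27]
240 [197, 164, 160, 33]
270 [199, 164, 29, 32]
300 [198, 163, 162, 190]
330 [195, 163, 162, 192]
[ 535. -269.  176.]
[ 535. -314.  176.]
[ 554. -291.  176.]
1561 [[1532. -478.   84.]
 [1530. -441.   72.]
 [1536. -424.   67.]
 [1537. -446.   42.]
 [1541. -367.   80.]
 [1533. -374.   66.]
 [1541. -401.   36.]
 [1534. -311.   84.]
 [1531. -303.   80.]
 [1537. -291.   79.]
 [ 802. -436.   60.]
 [1532. -332.   33.]
 [1535. -285.   57.]
 [ 823. -365.   84.]
 [ 798. -390.   63.]
 [1533. -240.   72.]
 [1539. -259.   51.]
 [1534. -282.   28.]
 [ 814. -367.   52.]
 [1537. -204.   74.]
 [1532. -232.   47.]
 [ 838. -364.   31.]
 [1535. -200.   57.]
 [1531. -176.   67.]
 [1540. -146.   80.]
 [1538. -197.   33.]
 [1537. -151.   62.]
 [ 820. -245.   79.]
 [1537. -116.   76.]
 [1534. -153.   40.]
 [ 700. -275.   50.]
 [1534. -149.   27.]
 [ 824. -195.   81.]
 [1537. -114.   32.]
 [ 825. -162.   80.]
 [ 703. -194.   55.]
 [ 824. -140.   66.]
 [ 824. -119.   70.]
 [ 706. -133.   60.]
 [ 830. -115.   27.]]
```

Request:
servo_tool(targets=[[0.25,[0.3,0.5,0.4],0.37],[0.25,[0.3,0.5,0.4],0.37],[0.25,[0.3,0.5,0.4],0.37],[0.25,[0.3,0.5,0.4],0.37],[0.25,[0.3,0.5,0],0.37]])

```text
clock: 0.72
tcp_pos: [330.3, -314.8, 334.8]
tcp_rot: [[0.295, 0.956, 0.004], [0.956, -0.295, -0.004], [-0.003, 0.005, -1.0]]
force: [0.7, 0.2, -1.0]
width: 0.749
grip_force: 0.0
```

Request:
servo_tool(targets=[[0.25,[0.23,0.6,0],0.34],[0.25,[0.23,0.6,0],0.34],[0.25,[0.23,0.6,0],0.34],[0.25,[0.23,0.6,0],0.34],[0.25,[0.23,0.6,0],0.34]])

```text
clock: 1.35
tcp_pos: [440.8, -21.2, 332.1]
tcp_rot: [[-0.524, 0.852, 0.0], [0.852, 0.524, -0.0], [-0.0, 0.0, -1.0]]
force: [1.2, 0.4, 0.2]
width: 0.749
grip_force: 0.0
```

Request:
servo_tool(targets=[[0.25,[0.23,0.6,0],0.34],[0.25,[0.23,0.6,0],0.34],[0.25,[0.23,0.6,0],0.34],[0.25,[0.23,0.6,0],0],[0.25,[0.23,0.6,0],0]])

```text
clock: 1.98
tcp_pos: [552.8, 270.6, 331.8]
tcp_rot: [[-0.871, 0.492, -0.0], [0.492, 0.871, -0.0], [0.0, -0.001, -1.0]]
force: [-0.6, -0.4, -0.7]
width: 0.75
grip_force: 0.0
```

Request:
servo_tool(targets=[[0.25,[0.0,0.4,0],0],[0.25,[0,0,0],0],[0.25,[0,0,0],0],[0.25,[0,0,0],0]])

```text
clock: 2.48
tcp_pos: [552.5, 307.2, 332.6]
tcp_rot: [[-0.87, 0.494, 0.0], [0.494, 0.87, -0.0], [-0.0, -0.0, -1.0]]
force: [-0.3, 0.1, -0.1]
width: 0.75
grip_force: 0.0
```

Request:
servo_tool(targets=[[0.25,[0.225,0.57,0],0],[0.25,[0,0,0],0],[0.25,[0,0,-0.4],0],[0.25,[0,0,-0.4],0],[0.25,[0,0,0],0]])

```text
clock: 3.1
tcp_pos: [573.1, 363.0, 249.5]
tcp_rot: [[-0.87, 0.494, -0.006], [0.494, 0.87, -0.004], [0.004, -0.006, -1.0]]
force: [0.1, -1.6, 0.7]
width: 0.747
grip_force: 0.0
```

Request:
servo_tool(targets=[[0.25,[0,0,-0.38],0],[0.25,[0,0,0],0],[0.6,[0,0,0],0],[0.6,[0,0,0],0],[0.6,[0,0,0],0]])

```text
clock: 3.72
tcp_pos: [574.8, 363.3, 216.6]
tcp_rot: [[-0.87, 0.493, 0.001], [0.493, 0.87, -0.004], [-0.003, -0.003, -1.0]]
force: [-2.3, -5.5, 5.0]
width: 0.535
grip_force: 30.0
```

Request:
servo_tool(targets=[[0.6,[0,0,0],-0.3],[0.6,[0,0,0],-0.3],[0.6,[0,0,0],-0.3],[0.6,[0,0,0],-0.3],[0.6,[0,0,0],-0.3]])

```text
clock: 4.35
tcp_pos: [575.7, 364.1, 216.6]
tcp_rot: [[-0.296, 0.955, 0.003], [0.955, 0.296, -0.002], [-0.003, 0.002, -1.0]]
force: [0.5, -3.8, 3.8]
width: 0.536
grip_force: 30.0
```

Request:
servo_tool(targets=[[0.6,[0,0,0],-0.3],[0.6,[0,0,0],-0.3],[0.6,[0,0,0],-0.3],[0.6,[0,0,0],-0.3],[0.6,[0,0,0],-0.3]])

```text
clock: 4.97
tcp_pos: [577.0, 364.1, 216.7]
tcp_rot: [[0.434, 0.901, 0.005], [0.901, -0.434, -0.002], [0.001, 0.005, -1.0]]
force: [1.8, -3.9, 3.0]
width: 0.536
grip_force: 30.0
```

Request:
servo_tool(targets=[[0.6,[0,0,0],-0.3],[0.6,[0,0,0],-0.3],[0.6,[0,0,0],-0.3],[0.6,[0,0,0],-0.3],[0.6,[0,0,0],-0.3]])

```text
clock: 5.6
tcp_pos: [577.8, 363.2, 216.7]
tcp_rot: [[0.932, 0.362, 0.007], [0.362, -0.932, -0.003], [0.005, 0.005, -1.0]]
force: [2.5, -5.8, 2.5]
width: 0.531
grip_force: 30.0
```

```bash
python3 - <<'E'
from h import *
s=bot.state(); print(s['wrist_torque'],s['force'],np.degrees(np.arctan2(s['tcp_rot'][1][0],s['tcp_rot'][0][0])),s['joints'])
E
```

```text
[-0.93318847 -0.51339517  0.11959635] [ 2.51907949 -5.76808237  2.48244285] 21.252535508511485 [ 0.46275487  0.42768623  1.20914934 -0.00576367  1.5003454   1.6630306 ]
```

Request:
servo_tool(targets=[[0.6,[0,0,0],-0.25],[0.6,[0,0,0],-0.25],[0.6,[0,0,0],-0.25],[0.6,[0,0,0],0]])

```text
clock: 6.1
tcp_pos: [578.9, 362.6, 216.6]
tcp_rot: [[1.0, 0.001, 0.009], [0.002, -1.0, -0.004], [0.009, 0.004, -1.0]]
force: [4.5, -6.6, 2.3]
width: 0.532
grip_force: 30.0
```

```bash
python3 - <<'E'
from h import *
s=bot.state(); print(s['wrist_torque'],s['force'],np.degrees(np.arctan2(s['tcp_rot'][1][0],s['tcp_rot'][0][0])),s['joints'])
E
```

```text
[-1.1172451  -0.89894485  0.6323603 ] [ 4.46817731 -6.62162496  2.29696033] 0.08797166399599128 [ 0.46246583  0.42795809  1.20893369 -0.0078968   1.49892996  2.03229052]
```

Request:
servo_tool(targets=[[0.6,[0,0,0],-0.2],[0.6,[0,0,0],0],[0.25,[0,0,0],0],[0.25,[0,0,0],0],[0.25,[0,0,0.5],0]])

```text
clock: 6.72
tcp_pos: [572.4, 365.0, 260.2]
tcp_rot: [[0.995, -0.098, -0.009], [-0.098, -0.995, -0.004], [-0.009, 0.005, -1.0]]
force: [0.4, 0.7, 0.4]
width: 0.749
grip_force: 0.0
```

Request:
servo_tool(targets=[[0.25,[0,0,0.6],0],[0,[-0.2,-0.6,0],0],[0,[-0.2,-0.6,0],0],[0,[-0.3,-0.5,0],0],[0,[0,0,0],0]])

```text
clock: 7.35
tcp_pos: [503.4, 195.0, 325.6]
tcp_rot: [[0.995, -0.101, 0.001], [-0.101, -0.995, 0.0], [0.001, -0.0, -1.0]]
force: [-0.2, 0.5, -0.1]
width: 1.0
grip_force: 0.0
```

```bash
python3 - <<'E'
from h import *
im,d=imaging.get_image('top'); a=im[155:215,160:255]
cv2.imwrite('pics/c1.png',np.vstack([cv2.resize(a,None,fx=6,fy=6,interpolation=cv2.INTER_CUBIC)]))
E
```

```text
(no output)
```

View pics/c1.png

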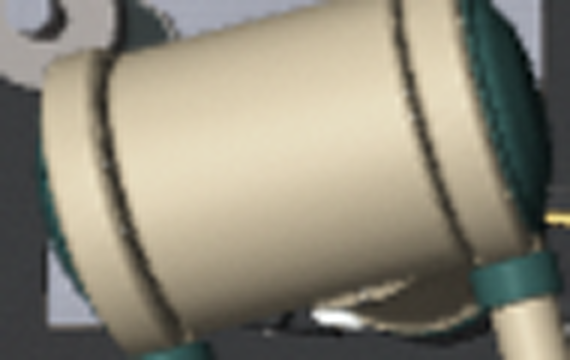

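Request:
servo_tool(targets=[[0,[-0.5,0.1,-0.5],0],[0,[-0.3,0.09,-0.5],0],[0,[0,0,-0.4],0],[0.2,[0,0,0],0],[0.2,[0,0,0],0]])

```text
clock: 8.02
tcp_pos: [433.7, 216.1, 191.9]
tcp_rot: [[0.995, -0.097, 0.003], [-0.097, -0.995, 0.001], [0.002, -0.001, -1.0]]
force: [-0.3, -0.3, -0.5]
width: 0.824
grip_force: 0.0
```

```bash
python3 - <<'E'
from h import *
im,d=imaging.get_image('top'); s,ds=imaging.get_image('side')
a=cv2.resize(im[155:215,160:255],None,fx=4,fy=4,interpolation=cv2.INTER_CUBIC)
b=cv2.resize(s[270:340,210:305],None,fx=4,fy=4,interpolation=cv2.INTER_CUBIC)
cv2.imwrite('pics/c2.png',np.vstack([a,b]))
S=pts('side',ds).reshape(-1,3)
for nm,c,zz in(('yel',(424,213),74),('blue',(435,-28),66)):
    q=S[(np.hypot(S[:,0]-c[0],S[:,1]-c[1])<40)&(abs(S[:,2]-zz)<3.5)]; print(nm,len(q),q[:,:2].mean(0))
print(bot.state()['tcp_pos'])
E
```

```text
yel 36 [424.56094676 215.35466155]
blue 0 [nan nan]
[433.88029661 215.72265195 192.31908778]<stdin>:8: RuntimeWarning: Mean of empty slice.
  ret = um.true_divide(
```

View pics/c2.png

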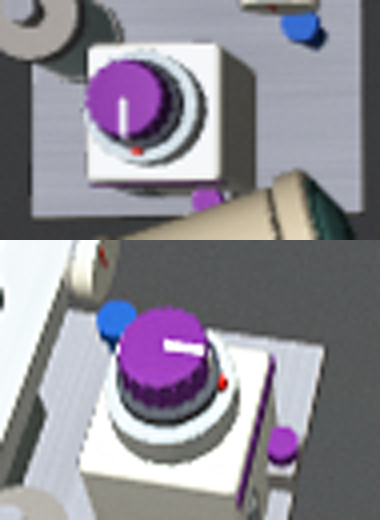

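The pointer now aims at -x over the red index, so the dial is off. Next is the yellow mask.

Request:
servo_tool(targets=[[0.4,[-0.1,-0.02,0],0],[0.4,[0,0,-0.5],0],[0.4,[0,0,-0.5],0],[0.4,[0,0,-0.34],0],[0.4,[0,0,0],0]])

```text
clock: 8.75
tcp_pos: [419.6, 212.0, 55.2]
tcp_rot: [[0.995, -0.098, -0.005], [-0.098, -0.995, -0.002], [-0.005, 0.002, -1.0]]
force: [-0.2, 0.1, 0.4]
width: 0.599
grip_force: 0.0
```

Request:
servo_tool(targets=[[1,[0,0,0],0],[1,[0,0,0],0],[1,[0,0,0],0],[1,[0,0,0],0]])

```text
clock: 9.25
tcp_pos: [422.1, 212.8, 57.1]
tcp_rot: [[0.995, -0.098, 0.001], [-0.098, -0.995, 0.0], [0.001, -0.0, -1.0]]
force: [-0.8, -0.7, 3.6]
width: 0.217
grip_force: 30.1
```

Request:
servo_tool(targets=[[1,[0,0,0.3],0],[1,[0,0,0.4],0],[1,[0,0,0.4],0],[1,[0,0,0.4],0],[1,[0,0,0],0]])

```text
clock: 9.88
tcp_pos: [423.8, 213.5, 209.5]
tcp_rot: [[0.995, -0.098, 0.007], [-0.098, -0.995, 0.002], [0.007, -0.003, -1.0]]
force: [-0.0, -0.2, -1.0]
width: 0.208
grip_force: 30.0
```

Request:
servo_tool(targets=[[1,[0.5,-0.4,0],0],[1,[0.5,-0.4,0],0],[1,[0.4,-0.4,0],0],[1,[0.4,-0.4,0],0],[1,[0,0,0],0]])

```text
clock: 10.5
tcp_pos: [600.9, 51.5, 203.5]
tcp_rot: [[0.995, -0.102, -0.003], [-0.102, -0.995, -0.001], [-0.003, 0.001, -1.0]]
force: [0.3, 0.4, -0.4]
width: 0.209
grip_force: 30.0
```

Request:
servo_tool(targets=[[1,[0,0,-0.4],0],[1,[0,0,-0.5],0],[1,[0,0,-0.47],0],[1,[0,0,0],0],[0.5,[0,0,0],0]])

```text
clock: 11.12
tcp_pos: [599.7, 55.3, 70.6]
tcp_rot: [[0.995, -0.098, 0.001], [-0.098, -0.995, 0.0], [0.001, -0.0, -1.0]]
force: [0.4, -0.0, -0.2]
width: 0.289
grip_force: 0.0
```

Request:
servo_tool(targets=[[0.5,[0,0,0],0],[0.5,[0,0,0.5],0],[0.5,[0,0,0.6],0],[0.2,[-0.5,-0.2,0.2],0],[0.2,[-0.2,0,0],0]])

```text
clock: 11.75
tcp_pos: [529.4, 33.9, 204.0]
tcp_rot: [[0.995, -0.099, 0.007], [-0.099, -0.995, -0.001], [0.008, 0.0, -1.0]]
force: [0.4, -0.7, -0.0]
width: 0.674
grip_force: 0.0
```

```bash
python3 - <<'E'
from h import *
s,ds=imaging.get_image('side'); t,dt=imaging.get_image('top'); print(bot.state()['tcp_pos'])
cv2.imwrite('pics/d1.png',np.hstack([s[100:340,180:420],t[90:330,200:460]]))
for n,im,d in(('side',s,ds),('top',t,dt)):
    P=pts(n,d); h=cv2.cvtColor(im,cv2.COLOR_BGR2HSV)
    for nm,lo,hi in(('y',(22,120,100),(35,255,255)),('b',(105,150,80),(120,255,255))):
        k,l,st,c=cv2.connectedComponentsWithStats(cv2.inRange(h,lo,hi))
        for i in range(1,k):
            if st[i,4]>10: print(n,nm,st[i,4],c[i].round(),np.median(P[l==i],0).round())
E
```

```text
[528.21034338  34.669531   202.30970663]
side y 54 [272. 238.] [603.  66.  75.]
side b 640 [355.  23.] [  453. -1272.   267.]
side b 275 [450.  11.] [  -22. -1273.   357.]
side b 66 [415.  28.] [  132. -1272.   265.]
side b 15 [348.  54.] [  470. -1272.   105.]
side b 48 [355.  73.] [  415. -1273.    -7.]
side b 16 [341.  75.] [  502. -1270.   -24.]
side b 784 [420.  99.] [   13. -1272.  -140.]
side b 11 [369. 103.] [  315. -1268.  -187.]
side b 130 [472. 111.] [ -309. -1271.  -186.]
side b 11 [481. 104.] [ -338. -1270.  -131.]
side b 41 [364. 108.] [  339. -1273.  -232.]
side b 49 [435. 114.] [  -97. -1273.  -231.]
side b 34 [362. 137.] [ 349. -451.  128.]
side b 44 [323. 201.] [ 463. -137.   60.]
side b 49 [327. 226.] [435. -23.  63.]
side b 74 [238. 289.] [652. 271.  88.]
top b 48 [235. 161.] [647. 269.  89.]
top b 30 [372. 220.] [ 463. -142.   65.]
top b 74 [485. 257.] [ 348. -457.  130.]
```

View pics/d1.png

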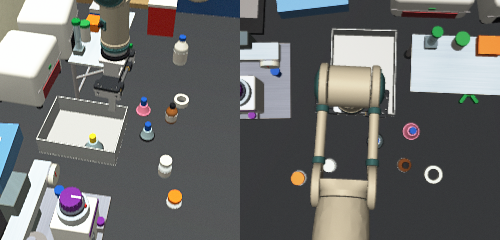

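Yellow mask sits in the tub at crop (93,140); the blue mask hasn't moved. Next is the blue mask.

Request:
servo_tool(targets=[[0.4,[-0.5,-0.35,0],0],[0.4,[-0.44,-0.28,0],0],[0.4,[0,0,-0.5],0],[0.4,[0,0,-0.4],0],[0.4,[0,0,0],0]])

```text
clock: 12.48
tcp_pos: [434.1, -28.0, 107.9]
tcp_rot: [[0.995, -0.098, -0.005], [-0.098, -0.995, 0.001], [-0.005, -0.001, -1.0]]
force: [0.4, -1.1, 0.5]
width: 0.6
grip_force: 0.0
```

Request:
servo_tool(targets=[[0.4,[0,0,-0.4],0],[0.4,[0,0,-0.18],0],[0.4,[0,0,0],0],[1,[0,0,0],0],[1,[0,0,0],0]])

```text
clock: 13.1
tcp_pos: [436.8, -28.6, 52.8]
tcp_rot: [[0.995, -0.098, 0.003], [-0.098, -0.995, -0.001], [0.003, 0.0, -1.0]]
force: [-0.5, 0.6, -1.0]
width: 0.421
grip_force: 0.0
```

Request:
servo_tool(targets=[[1,[0,0,0],0],[1,[0,0,0],0],[1,[0,0,0.5],0],[1,[0,0,0.5],0],[1,[0,0,0.5],0]])

```text
clock: 13.72
tcp_pos: [435.0, -28.2, 203.1]
tcp_rot: [[0.995, -0.098, 0.0], [-0.098, -0.995, -0.0], [0.0, 0.0, -1.0]]
force: [0.9, -0.7, -0.2]
width: 0.006
grip_force: 0.0
```

Request:
servo_tool(targets=[[1,[0.55,0,0],0],[1,[0.55,-0.05,0],0],[1,[0.55,-0.05,0],0],[1,[0.3,0,0],0],[1,[0,0,0],0]])

```text
clock: 14.35
tcp_pos: [631.7, -38.4, 200.2]
tcp_rot: [[0.995, -0.098, -0.001], [-0.098, -0.995, 0.0], [-0.001, -0.0, -1.0]]
force: [-0.3, 0.1, 0.7]
width: 0.004
grip_force: 0.0
```

The grip came up empty, so I'll look.

```bash
python3 - <<'E'
from h import *
s,ds=imaging.get_image('side'); t,dt=imaging.get_image('top')
cv2.imwrite('pics/d2.png',np.hstack([s[100:340,180:420],cv2.resize(t[200:280,320:400],None,fx=3,fy=3)]))
for n,im,d in(('side',s,ds),('top',t,dt)):
    P=pts(n,d); h=cv2.cvtColor(im,cv2.COLOR_BGR2HSV)
    k,l,st,c=cv2.connectedComponentsWithStats(cv2.inRange(h,(105,150,80),(120,255,255)))
    for i in range(1,k):
        if st[i,4]>10 and c[i][1]>150: print(n,st[i,4],c[i].round(),np.median(P[l==i],0).round(),P[l==i][:,2].max())
E
```

```text
side 43 [323. 201.] [ 463. -137.   61.] 68.51894298758805
side 47 [327. 226.] [435. -22.  64.] 69.71038383353118
side 73 [238. 289.] [652. 272.  89.] 92.2201647434108
top 48 [235. 161.] [647. 269.  89.] 95.81565330275271
top 30 [372. 220.] [ 463. -142.   67.] 1488.1159368344186
top 74 [485. 257.] [ 348. -456.  130.] 1488.1159368344186
```

View pics/d2.png

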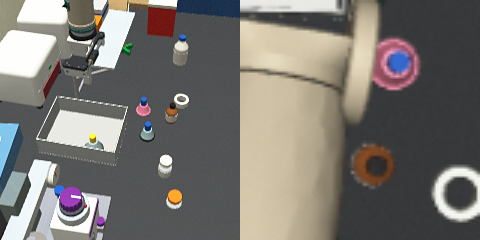

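The mask still stands upright in place; the fingers simply hadn't finished closing. Retrying with a longer dwell.

Request:
servo_tool(targets=[[0.4,[-0.55,0,0],0],[0.4,[-0.55,0.05,0],0],[0.4,[-0.55,0.05,0],0],[0.4,[-0.32,0,0],0],[0.4,[0,0,0],0]])

```text
clock: 15.08
tcp_pos: [429.8, -27.8, 202.2]
tcp_rot: [[0.995, -0.099, 0.001], [-0.099, -0.995, -0.0], [0.001, 0.0, -1.0]]
force: [1.3, 0.1, -0.2]
width: 0.503
grip_force: 0.0
```

Request:
servo_tool(targets=[[0.4,[0,0,-0.5],0],[0.4,[0,0,-0.5],0],[0.4,[0,0,-0.52],0],[0.4,[0,0,0],0],[0.4,[0,0,0],0]])

```text
clock: 15.7
tcp_pos: [435.2, -28.7, 50.8]
tcp_rot: [[0.995, -0.098, 0.003], [-0.098, -0.995, -0.001], [0.003, 0.0, -1.0]]
force: [0.1, 0.2, 0.5]
width: 0.604
grip_force: 0.0
```

Request:
servo_tool(targets=[[1,[0,0,0],0],[1,[0,0,0],0],[1,[0,0,0],0],[1,[0,0,0],0],[1,[0,0,0],0]])

```text
clock: 16.32
tcp_pos: [433.7, -28.5, 49.8]
tcp_rot: [[0.995, -0.098, 0.001], [-0.098, -0.995, -0.001], [0.001, 0.0, -1.0]]
force: [-0.6, -0.6, 2.4]
width: 0.205
grip_force: 30.0
```

Request:
servo_tool(targets=[[1,[0,0,0.3],0],[1,[0,0,0.4],0],[1,[0,0,0.4],0],[1,[0,0,0.4],0],[1,[0,0,0],0]])

```text
clock: 16.95
tcp_pos: [435.4, -28.7, 202.1]
tcp_rot: [[0.995, -0.098, 0.006], [-0.098, -0.995, -0.001], [0.006, 0.001, -1.0]]
force: [0.1, -0.7, -0.9]
width: 0.206
grip_force: 30.0
```

Request:
servo_tool(targets=[[1,[0.4,0,0],0],[1,[0.5,-0.05,0],0],[1,[0.5,-0.05,0],0],[1,[0.4,0,0],0],[1,[0,0,0],0]])

```text
clock: 17.58
tcp_pos: [614.6, -38.3, 196.1]
tcp_rot: [[0.995, -0.098, -0.004], [-0.098, -0.995, 0.001], [-0.004, -0.0, -1.0]]
force: [-0.1, 0.7, 0.1]
width: 0.115
grip_force: 0.0
```

The grip just slackened in transit, so I'll look for the mask.

Request:
servo_tool(targets=[[0.3,[-0.3,0,0.3],0],[0.3,[-0.5,0,0],0],[0.3,[-0.5,0,0],0],[0.3,[0,0,0],0]])

```text
clock: 18.08
tcp_pos: [477.9, -37.5, 228.7]
tcp_rot: [[0.995, -0.099, -0.004], [-0.099, -0.995, 0.001], [-0.004, -0.0, -1.0]]
force: [0.3, 0.1, 0.3]
width: 0.497
grip_force: 0.0
```

```bash
cat > look.py <<'E'
from h import *
import sys
s,ds=imaging.get_image('side'); t,dt=imaging.get_image('top'); print(bot.state()['tcp_pos'],bot.state()['width'])
cv2.imwrite('pics/%s.png'%sys.argv[1],np.hstack([s[100:340,180:420],t[90:330,200:460]]))
for n,im,d in(('side',s,ds),('top',t,dt)):
    P=pts(n,d); h=cv2.cvtColor(im,cv2.COLOR_BGR2HSV)
    for nm,lo,hi in(('y',(22,120,100),(35,255,255)),('b',(105,150,80),(120,255,255))):
        k,l,st,c=cv2.connectedComponentsWithStats(cv2.inRange(h,lo,hi))
        for i in range(1,k):
            if st[i,4]>6 and c[i][1]>(150 if n=='side' else 100): print(n,nm,st[i,4],c[i].round(),np.median(P[l==i],0).round())
E
python3 look.py d3
```

```text
[482.4438283  -38.15294472 229.22271988] 0.5875818641691914
side y 54 [272. 238.] [603.  65.  74.]
side b 43 [323. 201.] [ 464. -137.   59.]
side b 41 [274. 213.] [622. -43.  67.]
side b 72 [238. 289.] [652. 271.  88.]
top y 37 [305. 175.] [602.  59.  79.]
top b 7 [463. 130.] [ 692. -371.  252.]
top b 8 [463. 140.] [ 663. -370.  254.]
top b 48 [235. 161.] [647. 269.  90.]
top b 35 [341. 169.] [620. -51.  71.]
top b 73 [485. 257.] [ 348. -457.  129.]
```

View pics/d3.png

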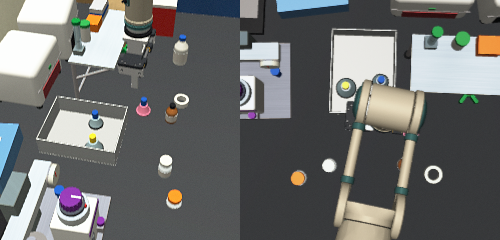

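Luckily it landed upright inside the tub at about (621,-47). Now the valve: I'll go in front of the shelf edge with the gripper open and push the lobes towards -y with the +y finger.

Request:
servo_tool(targets=[[0,[0,-0.5,0.2],0.07],[0,[0,-0.6,0],0],[0,[0.1,-0.6,0],0],[0,[0.2,-0.6,0],0],[0,[0.25,-0.29,0],0]])

```text
clock: 18.8
tcp_pos: [539.1, -300.6, 248.2]
tcp_rot: [[0.998, -0.066, -0.001], [-0.066, -0.998, -0.0], [-0.001, 0.001, -1.0]]
force: [0.6, 0.7, 0.3]
width: 0.997
grip_force: 0.0
```

Request:
servo_tool(targets=[[0,[0,0,0],0],[0,[0,0,0],0],[0,[0,0,0],0]])

```text
clock: 19.18
tcp_pos: [537.9, -295.5, 249.5]
tcp_rot: [[0.998, -0.062, -0.0], [-0.062, -0.998, 0.0], [-0.0, -0.0, -1.0]]
force: [0.4, 0.2, 0.1]
width: 1.0
grip_force: 0.0
```

Request:
servo_tool(targets=[[0,[0,0,-0.3],0],[0,[0,0,-0.3],0],[0,[0,0,-0.22],0],[0,[0,0,0],0],[0,[0,0,0],0]])

```text
clock: 19.8
tcp_pos: [538.6, -296.5, 168.9]
tcp_rot: [[0.998, -0.063, 0.002], [-0.063, -0.998, -0.001], [0.002, 0.001, -1.0]]
force: [0.2, -0.5, 0.9]
width: 0.999
grip_force: 0.0
```

Request:
servo_tool(targets=[[0,[0,-0.1,0],0],[0,[0,-0.1,0],0],[0,[0,-0.1,0],0],[0,[0,0,0],0]])

```text
clock: 20.3
tcp_pos: [538.0, -327.9, 167.3]
tcp_rot: [[0.998, -0.065, -0.0], [-0.065, -0.998, -0.0], [0.0, 0.0, -1.0]]
force: [0.7, -0.2, -0.3]
width: 0.998
grip_force: 0.0
```

```bash
python3 - <<'E'
from h import *
s,ds=imaging.get_image('side'); t,dt=imaging.get_image('top')
cv2.imwrite('pics/e1.png',np.hstack([cv2.resize(x,None,fx=4,fy=4,interpolation=cv2.INTER_CUBIC) for x in(s[105:195,265:355],t[150:240,380:470])]))
E
```

```text
(no output)
```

View pics/e1.png

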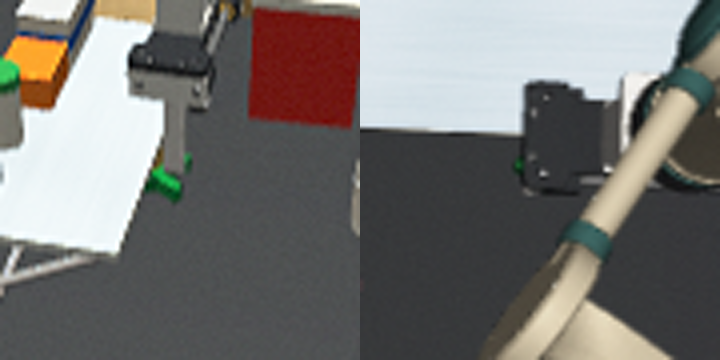

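```bash
python3 - <<'E'
from h import *
s,ds=imaging.get_image('side'); S=pts('side',ds); h=cv2.cvtColor(s,cv2.COLOR_BGR2HSV)
g=cv2.inRange(h,(50,150,40),(75,255,255)); k,l,st,c=cv2.connectedComponentsWithStats(g)
for i in range(1,k):
    if c[i][0]>285 and c[i][0]<330 and st[i,4]>3: q=S[l==i]; print(st[i],q.min(0).round(),q.max(0).round(),np.median(q,0).round())
m=(S[...,0]>500)&(S[...,0]<560)&(S[...,1]>-300)&(S[...,1]<-230)&(S[...,2]>150)&(S[...,2]<215)
for v in range(140,160,2): print(v,[(u,*S[v,u].round().astype(int),'G' if g[v,u] else '') for u in range(300,314,2) if m[v,u]])
for P in((538,-281,160),(538,-268,160),(538,-375,160)): print(P,np.round(proj('side',P)))
E
```

```text
[301 147   9   8  43] [ 535. -495.    2.] [ 571. -262.  183.] [ 551. -275.  172.]
140 []
142 [(304, np.int64(554), np.int64(-268), np.int64(214), ''), (306, np.int64(547), np.int64(-268), np.int64(214), '')]
144 [(304, np.int64(557), np.int64(-283), np.int64(193), ''), (306, np.int64(547), np.int64(-266), np.int64(207), ''), (308, np.int64(539), np.int64(-264), np.int64(209), ''), (310, np.int64(533), np.int64(-267), np.int64(208), '')]
146 [(304, np.int64(557), np.int64(-284), np.int64(184), ''), (306, np.int64(547), np.int64(-266), np.int64(198), ''), (308, np.int64(540), np.int64(-267), np.int64(198), ''), (310, np.int64(532), np.int64(-263), np.int64(203), '')]
148 [(302, np.int64(557), np.int64(-238), np.int64(209), ''), (304, np.int64(556), np.int64(-279), np.int64(179), 'G'), (306, np.int64(548), np.int64(-271), np.int64(186), ''), (308, np.int64(540), np.int64(-269), np.int64(188), ''), (310, np.int64(532), np.int64(-263), np.int64(193), '')]
150 [(304, np.int64(555), np.int64(-273), np.int64(174), 'G'), (306, np.int64(549), np.int64(-278), np.int64(171), 'G'), (308, np.int64(541), np.int64(-275), np.int64(174), 'G')]
152 [(304, np.int64(556), np.int64(-276), np.int64(162), 'G'), (306, np.int64(547), np.int64(-268), np.int64(170), 'G'), (308, np.int64(539), np.int64(-263), np.int64(174), 'G')]
154 [(306, np.int64(547), np.int64(-267), np.int64(161), ''), (308, np.int64(539), np.int64(-263), np.int64(165), 'G')]
156 []
158 []
(538, -281, 160) [309. 152.]
(538, -268, 160) [308. 154.]
(538, -375, 160) [313. 137.]
```

Request:
servo_tool(targets=[[0,[0,-0.08,0],0],[0,[0,-0.08,0],0],[0,[0,-0.08,0],0],[0,[0,-0.06,0],0],[0,[0,0,0],0]])

```text
clock: 21.08
tcp_pos: [538.0, -357.2, 167.3]
tcp_rot: [[0.998, -0.064, -0.0], [-0.064, -0.998, -0.0], [-0.0, 0.0, -1.0]]
force: [0.1, 0.1, -0.6]
width: 0.999
grip_force: 0.0
```

```bash
python3 - <<'E'
from h import *
s,ds=imaging.get_image('side')
t,dt=imaging.get_image('top')
cv2.imwrite('pics/e2.png',np.hstack([cv2.resize(x,None,fx=6,fy=6,interpolation=cv2.INTER_CUBIC) for x in(s[110:180,280:345],t[160:230,400:465])]))
E
```

```text
(no output)
```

View pics/e2.png

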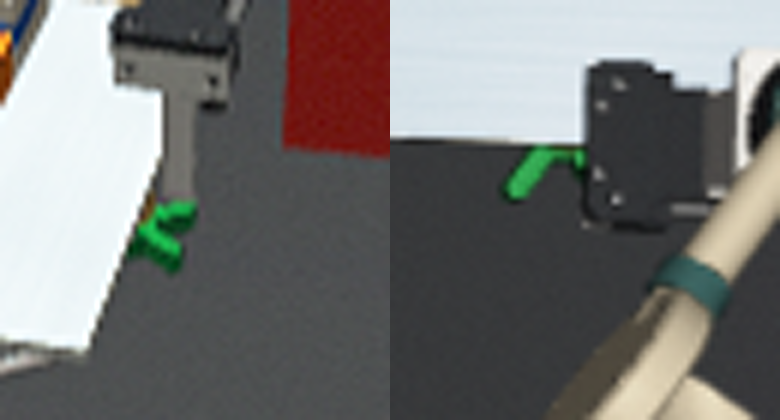

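```bash
python3 - <<'E'
from h import *
s,ds=imaging.get_image('side'); S=pts('side',ds); h=cv2.cvtColor(s,cv2.COLOR_BGR2HSV)
for v in range(128,156): print(v,[(u,*map(int,S[v,u].round()),*map(int,s[v,u])) for u in (309,311) ])
print(bot.state()['joints'],bot.state()['tcp_pos'])
E
```

```text
128 [(309, 541, -293, 257, 105, 112, 112), (311, 534, -298, 254, 106, 113, 115)]
129 [(309, 541, -294, 252, 108, 113, 113), (311, 534, -293, 254, 106, 113, 114)]
130 [(309, 541, -295, 248, 105, 109, 111), (311, 534, -294, 249, 107, 113, 114)]
131 [(309, 541, -294, 244, 105, 110, 112), (311, 533, -292, 246, 108, 115, 117)]
132 [(309, 541, -297, 237, 107, 113, 114), (311, 533, -293, 242, 108, 113, 114)]
133 [(309, 541, -297, 234, 107, 110, 112), (311, 534, -298, 233, 107, 113, 113)]
134 [(309, 541, -293, 232, 106, 111, 114), (311, 534, -295, 232, 108, 115, 116)]
135 [(309, 541, -295, 226, 104, 109, 111), (311, 534, -294, 227, 107, 114, 114)]
136 [(309, 541, -295, 222, 106, 113, 114), (311, 534, -296, 222, 107, 112, 113)]
137 [(309, 541, -295, 218, 105, 111, 110), (311, 534, -296, 217, 108, 112, 115)]
138 [(309, 541, -297, 211, 108, 112, 115), (311, 533, -294, 215, 109, 113, 114)]
139 [(309, 541, -297, 207, 107, 111, 112), (311, 533, -294, 210, 108, 113, 114)]
140 [(309, 540, -293, 206, 106, 112, 113), (311, 533, -295, 205, 110, 114, 116)]
141 [(309, 541, -298, 197, 110, 113, 116), (311
[... 529 characters left out ...]
 30), (311, 535, -310, 157, 61, 74, 54)]
149 [(309, 541, -298, 162, 63, 68, 57), (311, 564, -511, -4, 83, 79, 81)]
150 [(309, 572, -500, -2, 71, 135, 48), (311, 563, -503, -3, 81, 77, 77)]
151 [(309, 536, -267, 176, 72, 174, 22), (311, 562, -498, -5, 83, 80, 81)]
152 [(309, 536, -266, 173, 50, 121, 15), (311, 561, -488, -2, 83, 80, 83)]
153 [(309, 535, -263, 171, 30, 68, 9), (311, 560, -481, -2, 84, 81, 81)]
154 [(309, 536, -264, 165, 28, 68, 4), (311, 558, -471, 0, 83, 81, 80)]
155 [(309, 535, -259, 164, 58, 73, 54), (311, 557, -465, -1, 84, 81, 80)]
[-6.92911331e-01  3.94553710e-01  1.38328469e+00  1.24798143e-04
  1.36399628e+00  9.41107675e-01] [ 538.03924871 -356.43730952  167.41012169]
```

Left lobe is still at the original pixel (421,192): the knob has not moved. Fully open, the fingertips end near z=190 (25 mm higher than assumed), so they passed above the lobes. I'll go back and insert lower.

Request:
servo_tool(targets=[[0,[0,0.3,0],0],[0,[0,0.3,0],0],[0,[0,0,0],0],[0,[0,0,-0.12],0],[0,[0,0,-0.1],0]])

```text
clock: 21.85
tcp_pos: [537.9, -297.3, 144.3]
tcp_rot: [[0.998, -0.064, -0.001], [-0.064, -0.998, -0.0], [-0.001, 0.0, -1.0]]
force: [-0.3, -0.2, -0.3]
width: 0.999
grip_force: 0.0
```

Request:
servo_tool(targets=[[0,[0,0,-0.05],0],[0,[0,0,0],0]])

```text
clock: 22.1
tcp_pos: [537.7, -296.9, 139.5]
tcp_rot: [[0.998, -0.064, -0.001], [-0.064, -0.998, 0.001], [-0.001, -0.001, -1.0]]
force: [0.5, 0.4, 0.3]
width: 0.998
grip_force: 0.0
```

Request:
servo_tool(targets=[[0,[0,-0.08,0],0],[0,[0,-0.08,0],0],[0,[0,-0.08,0],0],[0,[0,-0.08,0],0],[0,[0,0,0],0]])

```text
clock: 22.72
tcp_pos: [538.2, -329.7, 140.4]
tcp_rot: [[0.998, -0.064, 0.0], [-0.064, -0.998, -0.001], [0.001, 0.001, -1.0]]
force: [0.0, 0.7, 0.7]
width: 1.0
grip_force: 0.2
```

```bash
cat > kn.py <<'E'
from h import *
s,ds=imaging.get_image('side'); S=pts('side',ds); h=cv2.cvtColor(s,cv2.COLOR_BGR2HSV)
st=bot.state(); print(st['tcp_pos'].round(1) if hasattr(st['tcp_pos'],'round') else st['tcp_pos'],np.round(st['force'],1))
g=cv2.inRange(h,(50,120,40),(75,255,255))>0
R=np.array([[.998,.063],[-.063,.998]]) # world->shelf dirs
def show(nm,Q):
    d=(Q[:,:2]-[565.5,-292])@np.array([[.998,-.063],[.063,.998]]).T
    r=np.hypot(*d.T); a=np.degrees(np.arctan2(d[:,1],-d[:,0]))
    k=(r>22)&(r<50)&(Q[:,2]>155)&(Q[:,2]<184)
    print(nm,np.histogram(a[k],np.arange(-100,121,10))[0], 'bins -100..120 by 10')
show('side green',S[g])
t,dt=imaging.get_image('top'); T=pts('top',dt); g2=cv2.inRange(cv2.cvtColor(t,cv2.COLOR_BGR2HSV),(50,120,40),(75,255,255))>0
show('top green',T[g2])
w=lambda im:(im.min(-1)>150)
show('top white',T[w(t)]); show('side white',S[w(s)])
import sys
cv2.imwrite('pics/%s.png'%sys.argv[1],np.hstack([cv2.resize(x,None,fx=6,fy=6,interpolation=cv2.INTER_CUBIC) for x in(s[110:180,280:345],t[160:230,400:465])]))
E
python3 kn.py k1
```

```text
[ 538.6 -329.7  140.6] [0.1 0.  0.2]
side green [ 0  0  0  0  0  0  0  0  0  0  2  5  0  0  0  0  1 10  5  0  0  0] bins -100..120 by 10
top green [0 0 0 0 0 0 0 0 0 0 0 0 0 0 0 0 1 6 0 0 0 0] bins -100..120 by 10
top white [0 0 0 0 0 0 0 0 0 0 0 0 0 0 0 0 0 0 0 0 0 0] bins -100..120 by 10
side white [0 0 0 0 0 0 0 0 0 0 0 0 0 0 0 0 0 0 0 0 0 0] bins -100..120 by 10
```

The knob is turning: lobes are now at about +8° and +78°. Continuing the stroke.

Request:
servo_tool(targets=[[0,[0,-0.07,0],0],[0,[0,-0.07,0],0],[0,[0,-0.07,0],0],[0,[0,-0.07,0],0],[0,[0,0,0],0]])

```text
clock: 23.45
tcp_pos: [538.1, -358.0, 140.3]
tcp_rot: [[0.998, -0.064, -0.0], [-0.064, -0.998, -0.002], [0.0, 0.002, -1.0]]
force: [-1.3, 0.8, -0.1]
width: 1.004
grip_force: 0.7
```

```bash
python3 kn.py k2
```

```text
[ 538.1 -358.   140.4] [-1.9  1.2 -0.1]
side green [ 0  0  0  1  0  0  0  0  0  2  1  6 17  3  0  0  0  0  0  0  0  0] bins -100..120 by 10
top green [ 0  0  0  0  0  0  0  0  0  0 10 12  7  0  0  0  0  0  0  0  0  0] bins -100..120 by 10
top white [0 0 0 0 0 0 0 0 0 0 0 0 0 0 0 0 0 0 0 0 0 0] bins -100..120 by 10
side white [0 0 0 0 0 0 0 0 0 0 0 0 0 0 0 0 0 4 2 0 0 0] bins -100..120 by 10
```

View pics/k2.png

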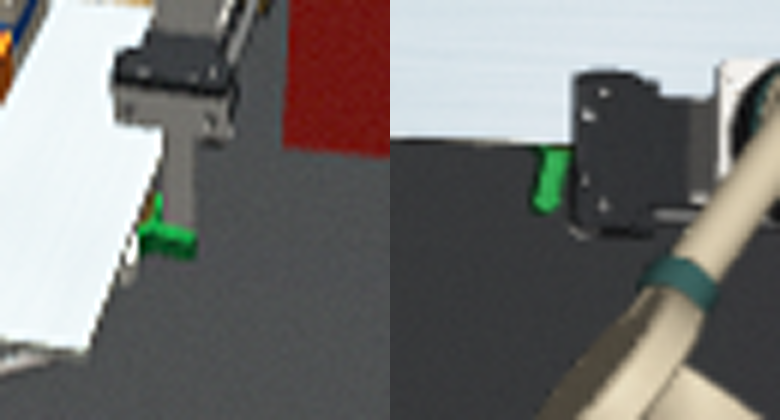

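The stroke left a green lobe at about +16° and the white lobe at about +88° (crop (130,245)), so roughly 88° remains. Second stroke.

Request:
servo_tool(targets=[[0,[0,0.02,0],0],[0,[0,0,0.4],0],[0,[0,0,0.1],0],[0,[0,0.3,0],0],[0,[0,0.17,0],0]])

```text
clock: 24.18
tcp_pos: [538.0, -306.6, 190.1]
tcp_rot: [[0.998, -0.063, 0.0], [-0.063, -0.998, -0.0], [0.0, 0.0, -1.0]]
force: [0.6, 0.1, 0.3]
width: 1.001
grip_force: 0.0
```

Request:
servo_tool(targets=[[0,[0,0,0],0],[0,[0,0,-0.25],0],[0,[0,0,-0.25],0],[0,[0,0,0],0]])

```text
clock: 24.68
tcp_pos: [536.8, -307.5, 138.1]
tcp_rot: [[0.998, -0.063, -0.004], [-0.063, -0.998, 0.002], [-0.004, -0.002, -1.0]]
force: [0.2, 0.7, -0.9]
width: 0.999
grip_force: 0.0
```

Request:
servo_tool(targets=[[0,[0,-0.1,0],0],[0,[0,-0.1,0],0],[0,[0,-0.1,0],0],[0,[0,-0.1,0],0],[0,[0,-0.09,0],0]])

```text
clock: 25.3
tcp_pos: [537.8, -356.2, 140.6]
tcp_rot: [[0.998, -0.063, -0.0], [-0.063, -0.998, 0.002], [-0.001, -0.002, -1.0]]
force: [-1.2, 5.1, -0.3]
width: 0.997
grip_force: 1.5
```

Request:
servo_tool(targets=[[0,[0,0,0],0],[0,[0,0.03,0],0]])

```text
clock: 25.55
tcp_pos: [538.6, -355.0, 140.7]
tcp_rot: [[0.998, -0.064, 0.001], [-0.064, -0.998, -0.003], [0.001, 0.002, -1.0]]
force: [0.8, 0.4, 0.5]
width: 1.0
grip_force: 0.0
```

```bash
python3 kn.py k3
```

```text
[ 538.6 -354.1  140.7] [-0.2  0.4 -0. ]
side green [0 0 0 1 0 0 0 0 0 0 0 0 0 0 0 0 0 6 7 0 0 0] bins -100..120 by 10
top green [0 0 0 0 0 0 0 0 0 0 0 0 0 0 0 0 0 0 0 0 0 0] bins -100..120 by 10
top white [ 0  0  0  0  0  0  0  0  0  0  7 12  4  0  0  0  0  0  0  0  0  0] bins -100..120 by 10
side white [0 0 0 0 0 0 0 0 0 3 2 3 5 0 0 0 0 0 0 0 0 0] bins -100..120 by 10
```

White lobe is now at about +15°. Final short stroke to the stop.

Request:
servo_tool(targets=[[0,[0,0,0.4],0],[0,[0,0,0.1],0],[0,[0,0.3,0],0],[0,[0,0.17,0],0],[0,[0,0,0],0]])

```text
clock: 26.28
tcp_pos: [538.0, -305.5, 190.2]
tcp_rot: [[0.998, -0.061, -0.0], [-0.061, -0.998, -0.0], [-0.0, 0.0, -1.0]]
force: [-0.6, -0.6, -1.0]
width: 0.995
grip_force: 0.0
```

Request:
servo_tool(targets=[[0,[0,0,-0.25],0],[0,[0,0,-0.25],0],[0,[0,0,0],0]])

```text
clock: 26.65
tcp_pos: [536.7, -306.5, 138.1]
tcp_rot: [[0.998, -0.063, -0.004], [-0.063, -0.998, 0.002], [-0.004, -0.002, -1.0]]
force: [-0.3, 0.7, 0.5]
width: 1.003
grip_force: 0.0
```

Request:
servo_tool(targets=[[0,[0,-0.08,0],0],[0,[0,-0.08,0],0],[0,[0,-0.06,0],0],[0,[0,-0.04,0],0],[0,[0,0,0],0]])

```text
clock: 27.28
tcp_pos: [538.0, -332.6, 140.6]
tcp_rot: [[0.998, -0.063, -0.0], [-0.063, -0.998, 0.0], [-0.0, -0.0, -1.0]]
force: [-1.1, 2.6, 1.4]
width: 0.996
grip_force: 0.9
```

Request:
servo_tool(targets=[[0,[0,-0.02,0],0],[0,[0,-0.02,0],0],[0,[0,0,0],0]])

```text
clock: 27.65
tcp_pos: [537.9, -332.6, 140.2]
tcp_rot: [[0.998, -0.063, -0.001], [-0.063, -0.998, 0.007], [-0.001, -0.007, -1.0]]
force: [-0.9, 9.8, 2.5]
width: 1.0
grip_force: 4.4
```

Request:
servo_tool(targets=[[0,[0,-0.02,0],0],[0,[0,0,0],0],[0,[0,0,0],0]])

```text
clock: 28.02
tcp_pos: [537.9, -332.5, 140.0]
tcp_rot: [[0.998, -0.063, -0.001], [-0.063, -0.998, 0.01], [-0.002, -0.01, -1.0]]
force: [-0.6, 11.9, 3.7]
width: 0.996
grip_force: 6.0
```

Firmly at the stop (12 N, no motion). Backing off, then a final look.

Request:
servo_tool(targets=[[0,[0,0.1,0],0],[0,[0,0,0.4],0],[0,[0,0,0.5],0],[0,[-0.3,0,0.3],0],[0,[-0.5,-0.3,0],0]])

```text
clock: 28.65
tcp_pos: [460.0, -360.1, 263.9]
tcp_rot: [[0.998, -0.059, 0.006], [-0.059, -0.998, -0.007], [0.006, 0.007, -1.0]]
force: [-0.3, -2.2, -0.2]
width: 1.0
grip_force: 0.0
```

Request:
servo_tool(targets=[[0,[-0.5,-0.5,0],0],[0,[-0.5,-0.5,0],0],[0,[-0.3,-0.3,0],0],[0,[0,0,0],0],[0,[0,0,0],0]])

```text
clock: 29.28
tcp_pos: [340.0, -477.2, 260.6]
tcp_rot: [[0.998, -0.064, 0.001], [-0.064, -0.998, -0.001], [0.001, 0.001, -1.0]]
force: [0.1, 0.2, -0.0]
width: 0.998
grip_force: 0.0
```

```bash
python3 kn.py k4; python3 look.py d4; python3 -c "
import cv2,numpy as np
a=cv2.imread('pics/k4.png');b=cv2.imread('pics/d4.png');b=cv2.resize(b,(780,375))[:, :]
a=a[100:300];cv2.imwrite('pics/f.png',np.vstack([a,b]))"
```

```text
[ 340.4 -476.7  260.6] [-0.1 -1.4  1. ]
side green [ 0  0  3  8  0  0  0  0  0  0  0  0  0  0  0  0  1 11  3  0  0  0] bins -100..120 by 10
top green [0 0 7 8 0 0 0 0 0 0 0 0 0 0 0 0 8 7 0 0 0 0] bins -100..120 by 10
top white [ 0  0  0  0  0  0  0  0  0  8 11  0  0  0  0  0  0  0  0  0  0  0] bins -100..120 by 10
side white [0 0 0 1 0 0 0 0 0 2 4 4 1 0 0 0 0 0 0 0 0 0] bins -100..120 by 10
[ 340.72201891 -476.24254864  260.60522693] 1.002900616171133
side y 54 [272. 238.] [603.  65.  75.]
side b 43 [323. 201.] [ 464. -137.   60.]
side b 39 [274. 213.] [621. -44.  66.]
side b 73 [238. 289.] [652. 271.  88.]
top y 37 [305. 175.] [603.  59.  78.]
top b 8 [463. 140.] [ 663. -369.  254.]
top b 48 [235. 161.] [648. 269.  88.]
top b 35 [341. 169.] [620. -51.  70.]
top b 31 [372. 220.] [ 463. -142.   66.]
top b 74 [485. 257.] [ 348. -456.  130.]
```

View pics/f.png

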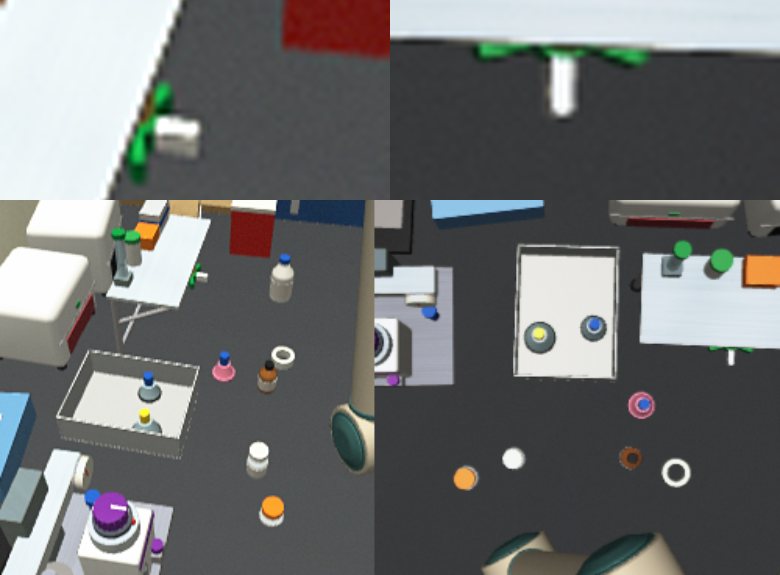

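Closed: white lobe points straight out, both masks are in the tub and bystanders are untouched. One dark blob beside the shelf at top-view pixel (367,144) needs checking, as it could be a mask rim under the board.

```bash
python3 - <<'E'
from h import *
t,dt=imaging.get_image('top'); s,ds=imaging.get_image('side'); T=pts('top',dt)
print(T[140:149:2,363:371:2].round().reshape(-1,3)); P=T[144,367]; print(P, proj('side',P))
u,v=map(int,proj('side',P)); c=s[max(0,v-50):v+50,max(0,u-50):u+50]
cv2.imwrite('pics/g.png',np.hstack([cv2.resize(x,(390,390),interpolation=cv2.INTER_CUBIC) for x in(t[119:169,342:392],c)]))
E
```

```text
[[ 723. -127.    3.]
 [ 724. -134.   -2.]
 [ 712. -134.   54.]
 [ 704. -136.   90.]
 [ 717. -127.    2.]
 [ 716. -133.    5.]
 [ 707. -134.   49.]
 [ 702. -138.   74.]
 [ 711. -127.   -1.]
 [ 710. -132.    6.]
 [ 703. -136.   36.]
 [ 700. -140.   51.]
 [ 705. -127.   -1.]
 [ 703. -132.    5.]
 [ 702. -138.   12.]
 [ 702. -145.    9.]
 [ 697. -126.    3.]
 [ 699. -133.   -3.]
 [ 697. -139.    5.]
 [ 696. -145.   10.]]
[ 703.40079489 -135.78055256   35.60973364] (np.float64(258.5293803438618), np.float64(198.37460125626262))
```

View pics/g.png

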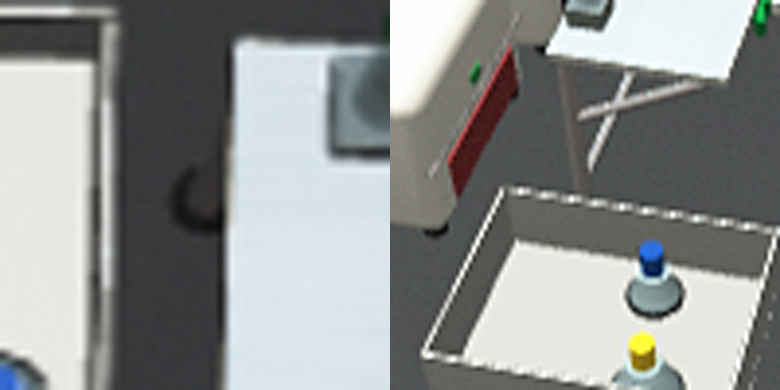

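It is just the shelf post's foot, and the counter under the board is empty. Handing in.

```bash
python3 -c "
from cell import bot
print(bot.job_done())"
```

```text
the job is handed in; nothing more can be done
None
```

I turned the dial off first and then closed the oxygen knob to its stop. Both masks on the counter, the small blue and the medium yellow, are in the tub, the bystanders look untouched in the last pictures, and the job is handed in (no verdict was shown).

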